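# Load the coping sled: seat the rail and close the toggle clamp through the guard window

## Robot

A 6-joint arm with a two-finger parallel gripper is mounted at the origin on a cart in front of the work surface, level with it; the furniture and walls round the work are solid. World frame = base frame: x ahead of the robot, y to its left, z up, the work surface at z = 0. Lengths are in m, angles in rad, forces in N, time in s.
With the tool pointing down it reaches from about 0.3 to 0.875 m from the base axis. Payload 6.4 kg.
Tool frame: the origin (TCP) lies at the very end of the fingers, on their centre line; the grasp point (between the pads) lies 19 mm behind it; z points along the fingers, y is the line along which they close (so a half turn about z gives the same grasp; the last joint's range is limited). The gripper opens to 85 mm and grips with 20 to 120 N. Pads are 22 mm wide; open, the fingers measure 114 mm over their backs; the gripper's body (76 mm by 85 mm) begins 54 mm behind the grasp point. The pads swing forward as they close: fully open they stand 13 mm farther back than shut.
Start: joints at [0.934, 0.181, 1.607, -0, 1.354, -0.206], TCP at [0.24, 0.522, 0.231] pointing down, gripper open.
Joint ranges: [-2.99, 2.99], [-0.89, 2.07], [0.3, 2.58], [-1.14, 4.28], [0, 2.63], [-3.12, 3.12]. Speed limits (rad/s): [2.57, 2.57, 3.01, 3.14, 3.14, 3.14].

## Interface

Orientations are given as a unit quaternion [w, x, y, z].
In Python, from bench import ctrl, eyes, ticket gives the robot as it stands (ctrl), with the cameras (eyes) and the job (ticket).
- The arm moves only by the shell command python3 jog.py 'ROWS'. ROWS is 1 to 10 rows, parted by a bar, with the numbers parted by spaces; each row has 7 numbers: dx, dy, dz in shares of 0.8 m (1.0 is 0.8 m), then a rotation vector rx, ry, rz in fractions of the full range, 1 being 4 rad, then the opening from 0.0 (shut) to 1.0 (fully open); each row is the pose to reach, as a shift and turn from the pose commanded when the command began, along the tool's axes at that moment; what a row does not reach only later rows make up. A row lasts 1/8 s, in which the tool goes at most 0.0625 m and 0.188 rad, less where a joint would pass 70% of its speed; a pose out of reach is approached as far as the arm can. The fingers move at their own pace and stop on an object; the grip force is fixed at half the most. Time passes only in rows, so rows that do not move let the fingers close. It prints the time, the measured TCP pose, the force, the opening and the grip force at its end. No shift or turn number may pass 1 either way. Input that does not fit is refused with a message, and nothing moves.
- ctrl.get_obs(): the state, without advancing time (a new reading comes with each control period).
- eyes.camera(name): name is "scene" or "top" or "wrist"; returns the picture (384x512x3 uint8, blue, green, red); there is no depth.
- eyes.camera_params(name): a dict with "fovy" (degrees; the focal length in pixels is half the picture's height over the tangent of half this angle, whatever the lens; pixels are square), "cx", "cy" (the principal point, pixels), "view" (4x4, takes a point from world to camera coordinates). Camera axes: x right, y up, looking along -z (the intrinsics and any distortion apply to the point x, -y, -z); pixel columns grow to the right and rows downward; lengths in m; the calibration is good to about 2 mm. A picture is of the moment at which its call begins: read the wrist's pose just before it. camera_params takes no time and is no camera call; for the wrist camera it gives the pose at the moment of the call.
- ticket.hand_in(): hands the job in; it is judged then, once.
The state is a dict: "time_s": time; "q": joint angles; "dq": joint speeds; "joint_efforts": joint torques, N m; "eef_pos": TCP position; "eef_rot": TCP orientation; "wrist_force": force on the tool from outside, world axes, zero at the start; "torque": the same for the moment, N m; "opening": opening from 0.0 (shut) to 1.0 (fully open); "grasp_force": force on a finger pad.
Only numpy, scipy, OpenCV 4.12 (cv2) and the standard library are available. Lean on these libraries where they do the work, as an engineer would, in place of code of your own. Each camera call takes 0.05 s, during which the arm holds its last target. There are 200 camera calls.

## Task

Load the coping sled for the next cut: with the fingertips push the loose wooden rail along its channel by the overhanging end until its other end is fully home against the length stop, and only then reach down through the window of the clear chip guard and press the toggle clamp's lever all the way down, so that it snaps over centre and stays locked with its pad on the rail. Do not touch the guard or its window edge, do not lift the rail, leave the things round about where they are, and finish with the hand clear.

Things in the scene. Friction and masses are not known exactly. Their poses are not given: they have to be found in the camera images.
- sled: Coping sled, fixed on the table. Origin on the table top, z up, y along the rail towards the stop, x across it, away from the robot. Plywood base 12 mm thick, x -156 to +128, y -112 to +145 mm. The rail's channel (floor z 12) lies between the fence (face x +40, top z 34 mm) and the front guide (face x +93.5, top z 22 mm), open at y -112. Knobs up to 65 mm high near y +122 mm.
- guard: Clear plastic chip guard fixed to the sled, same origin and axes: a level sheet 5 mm thick, top at z 112 mm (corner screw heads 3 mm higher), x -156 to +124, y -80 to +100 mm, on four corner pillars 12 mm thick. One rectangular window edged with black rubber trim. Not to be touched.
- window (a point): Centre of the guard's window (sled x -88.5, y 0, z 112 mm), same axes. The clear opening inside the rubber trim (trim z 105.5 to 113.5 mm) is 105 mm along the sled's x by 90 mm along its y.
- clamp_lever (a joint): Toggle clamp lever, rad: 0 = open (handle slopes up 40 degrees towards sled -x, its grip standing in the window); 0.56 = right down on its stop (8 degrees above level). Dead centre at 0.52; past it the clamp locks and stays, before it the lever may spring back a little. Pressed straight down 55 mm from the pivot it needs less than 10 N all the way; then it meets its stop hard.
- lever_grip (a point): On top of the lever's round black rubber grip (16 mm thick, from 28 to 82 mm out from the pivot at sled x -34, y 0, z 60 mm), 60 mm out along the handle; moves with it. At sled x -88.5 mm (window's centre) the grip's top is at z 116 mm when open, z 76 mm when fully down, 36 mm below the guard's top.
- clamp_arm: Steel arm of the toggle clamp with a black rubber pad 16 mm across, linked to the lever, under the guard: raised 15 mm clear of the rail when open, it presses the rail down with about 14 N when locked. Origin at its pivot, sled x +22, z 44 mm; the pad stands at x +72, y 0.
- rail: Loose wooden door rail, 245 x 50 x 19 mm, 0.10 to 0.20 kg, lying in the sled's channel with 1.75 mm play on either side; origin under its middle, y along its length towards the stop, z up. It starts 15 to 50 mm short of the stop; home, its tail end overhangs the sled's open end by 33 mm.
- rail_head (a point): Middle of the rail's end face that meets the length stop, half way up its 19 mm thickness.
- rail_tail (a point): Middle of the rail's overhanging end face, the one to push, half way up (21.5 mm above the table); beside and below it is free table, but a tall bookcase stands farther off to the right rear. When the rail is home it lies at the sled's y = -145 mm, 65 mm outside the guard's edge.
- stop_face (a point): Middle of the length stop's flat face, at the sled's x = +66.5, y = +100, z = 22 mm, facing the rail.
- offcut: Hardwood offcut 40 x 60 x 40 mm, loose, near the robot's left; bystander, origin under its middle.
- wax_tin: Round tin of paste wax, 79 mm across, 36 mm high, loose, behind the sled; bystander, origin under its middle.
- tape_measure: Yellow tape measure 36 x 89 x 71 mm, loose, behind the sled; bystander, origin under its middle.

How it is judged:
By the outcome, as a careful person would: the job done as asked, in the order asked, and still so for the second after the job is handed in, with the robot touching nothing.
It also fails if it takes over 45 s, if anything falls off the work surface, if the arm or the gripper's body presses on something with over 40 N, if the wrist force passes 120 N, or if a joint passes its speed limit or range.

## Working session

There is one attempt and no reset: what is moved stays moved. The work goes in short steps, Python scripts to look and compute and a shell command to move; the robot and the scene stay as the last step left them, time stands still between calls to the robot, and variables do not carry over. Pictures are saved under pics/ and viewed, at most 10 in all, crops included, and the job is handed in when it is done.

```bash
ls; mkdir -p pics; python3 - <<'E'
from bench import ctrl, eyes, ticket
import cv2,numpy as np
for n in ("scene","top"):
    cv2.imwrite(f"pics/{n}0.png",eyes.camera(n)); p=eyes.camera_params(n); print(n,p)
o=ctrl.get_obs(); print(o['time_s'],o['eef_pos'],o['eef_rot'],o['wrist_force'])
E
```

```text
bench.py
jog.py
pics
scene {'fovy': 43.8299784420946, 'cx': 246.80226955171483, 'cy': 190.05408768378237, 'view': array([[ 0.89219663, -0.45101126, -0.02395874, -0.39060022],
       [ 0.22438452,  0.3965938 ,  0.89014883, -0.29296608],
       [-0.39196526, -0.79956376,  0.4550396 , -0.73473184],
       [ 0.        ,  0.        ,  0.        ,  1.        ]])}
top {'fovy': 50.54855606438881, 'cx': 258.98189527281204, 'cy': 187.13331585759667, 'view': array([[ 0.02373184, -0.99952172,  0.01982766,  0.18682773],
       [ 0.98324658,  0.02692168,  0.18028138, -0.56611881],
       [-0.18072895,  0.01521707,  0.98341522, -0.93577298],
       [ 0.        ,  0.        ,  0.        ,  1.        ]])}
0.1 [0.23980876 0.52205865 0.23045782] [-3.18541288e-04  2.13729844e-01  9.76892478e-01 -7.34478613e-04] [ 0.26936244 -0.077806    0.40056282]
```

View pics/scene0.png

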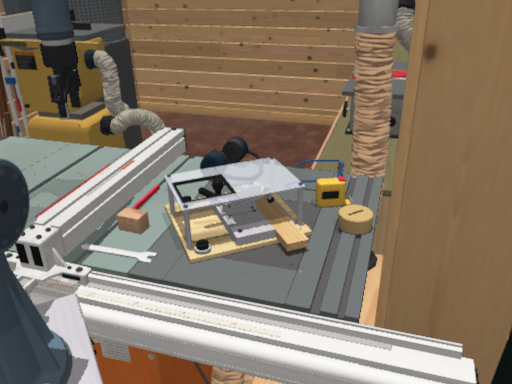

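View pics/top0.png

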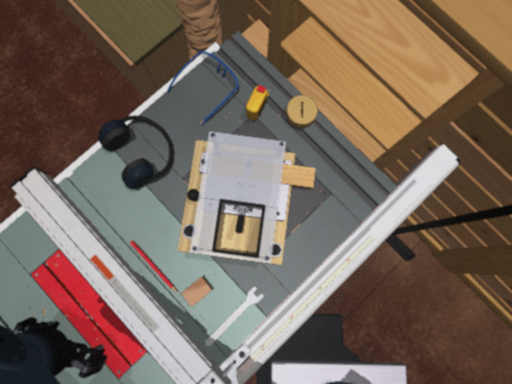

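The scene shows the sled with the rail's tail poking out at about (305,240). In the top view the tail's end is near (315,178) and the window is centred near (240,227). I'll enlarge both views.

```bash
python3 - <<'E'
import cv2
a=cv2.imread("pics/top0.png")[122:272,172:332]; cv2.imwrite("pics/top0c.png",cv2.resize(a,None,fx=4,fy=4,interpolation=cv2.INTER_CUBIC)[:600])
a=cv2.imread("pics/scene0.png")[150:265,155:315]; cv2.imwrite("pics/scene0c.png",cv2.resize(a,None,fx=5,fy=5,interpolation=cv2.INTER_CUBIC))
E
```

```text
(no output)
```

View pics/top0c.png

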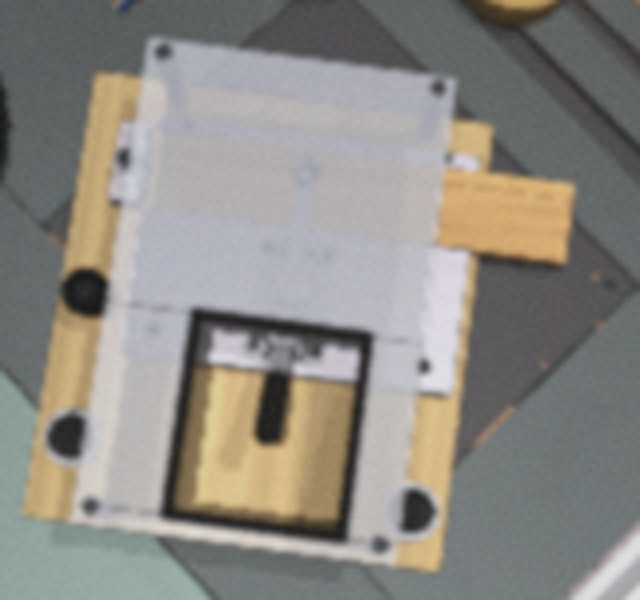

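View pics/scene0c.png

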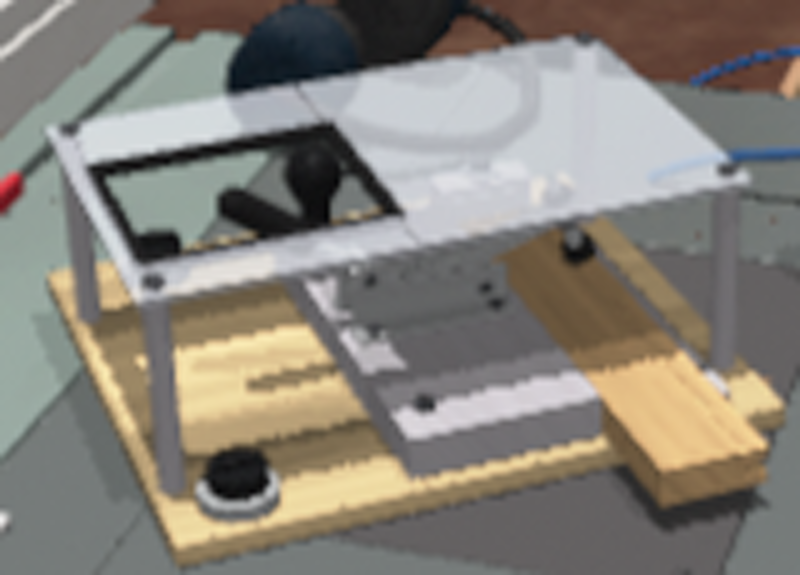

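The top crop shows the guard's corners, the window's inner edge and the rail's tail end (575,183)–(567,264). The scene crop shows the same guard corners and the tail's end face (658,475)–(768,450). I'll fit the sled's pose and the tail from both views.

```bash
cat > geo.py <<'E'
import numpy as np
from bench import ctrl, eyes, ticket
def proj(name,P):
    p=eyes.camera_params(name); f=192/np.tan(np.radians(p['fovy']/2))
    c=(p['view']@np.c_[P,np.ones(len(P))].T)[:3]
    return np.c_[p['cx']+f*c[0]/-c[2], p['cy']-f*c[1]/-c[2]]
E
cat > fit.py <<'E'
from geo import *
from scipy.optimize import least_squares
T=[((124,100,112),(148,38)),((124,-80,112),(456,78)),((-156,-80,112),(394,566)),((-156,100,112),(71,520)),
 ((-36,45,112),(204,326)),((-36,-45,112),(361,346)),((-141,45,112),(178,511)),((-141,-45,112),(340,527)),
 ((-156,-112,12),(440,570)),((128,145,12),(98,73)),((128,-112,12),(493,125)),((-156,145,12),(25,515))]
S=[((-156,100,112),(48,130)),((-156,-80,112),(140,297)),((124,-80,112),(748,180)),((124,100,112),(600,40)),
 ((-156,-112,12),(176,548)),((128,-112,12),(783,402)),((-156,145,12),(50,278))]
D={'top':(np.array([a for a,_ in T])/1e3,np.array([b for _,b in T])/4+[172-.4,122-.4]),
   'scene':(np.array([a for a,_ in S])/1e3,np.array([b for _,b in S])/5+[155-.4,150-.4])}
def W(p,P):
    c,s=np.cos(p[3]),np.sin(p[3]); return P@np.array([[c,-s,0],[s,c,0],[0,0,1]]).T+p[:3]
for names in (['top'],['scene'],['top','scene']):
    r=least_squares(lambda p:np.concatenate([(proj(n,W(p,D[n][0]))-D[n][1]).ravel() for n in names]),[.6,.1,0,-.1],loss='soft_l1')
    print(names,r.x.round(4))
    for n in names: print((proj(n,W(r.x,D[n][0]))-D[n][1]).round(1).tolist())
p=r.x
# rail tail: sled x centre, y, top z
o=np.array([[575,183],[567,264]])/4+[171.6,121.6]; s=np.array([[768,450],[658,475]])/5+[154.6,149.6]
f=lambda q:W(p,np.array([[q[0]+.025,q[1],q[2]],[q[0]-.025,q[1],q[2]]]))
r=least_squares(lambda q:np.r_[(proj('top',f(q))-o).ravel(),(proj('scene',f(q))-s).ravel()],[.0667,-.17,.031])
print('tail',r.x.round(4),r.fun.round(1)); print('tail world',W(p,r.x[None]))
print('tailhome',W(p,np.array([[.0667,-.145,.0215]])),'window',W(p,np.array([[-.0885,0,.112]])))
E
python3 fit.py
```

```text
['top'] [ 0.5452  0.2353 -0.004  -0.1055]
[[0.4, 0.4], [0.0, 0.4], [0.7, -0.3], [0.5, 0.5], [-0.2, -1.1], [0.1, -0.9], [-0.6, -0.8], [-0.7, 0.5], [0.2, 0.3], [-0.3, 0.1], [0.0, 0.1], [-0.2, 0.3]]
['scene'] [ 0.5475  0.2438 -0.0066 -0.1096]
[[0.1, 0.0], [-0.3, 1.1], [0.5, 0.4], [-1.8, -0.7], [0.2, -0.7], [0.1, 0.7], [0.1, -1.0]]
['top', 'scene'] [ 0.5447  0.2354 -0.0019 -0.1069]
[[0.3, 0.2], [0.1, 0.4], [0.6, -0.0], [0.2, 0.6], [-0.3, -1.1], [0.1, -0.8], [-0.8, -0.6], [-0.8, 0.8], [0.1, 0.6], [-0.3, -0.0], [0.1, 0.1], [-0.5, 0.4]]
[[-0.1, -0.1], [-0.1, 1.2], [1.7, 0.1], [-1.2, -1.1], [0.5, -0.0], [1.3, 0.9], [-0.2, -0.9]]
tail [ 0.0648 -0.1652  0.0307] [-0.2  1.1 -0.4  0.3  0.3 -0.2  0.9 -0.1]
tail world [[0.5915802  0.06420895 0.02875395]]
tailhome [[0.59559504 0.08408598 0.01956437]] window [[0.45674658 0.24481292 0.11006437]]
```

```bash
cat > go.py <<'E'
# go.py X Y Z : sled-frame target of TCP (m), tool y along sled y, pointing down -> shift in tool axes
import sys; from geo import *
from scipy.spatial.transform import Rotation as R
p=[.5447,.2354,-.1069]
def W(X,Y): c,s=np.cos(p[2]),np.sin(p[2]); return np.array([p[0]+c*X-s*Y,p[1]+s*X+c*Y])
def S(P): c,s=np.cos(p[2]),np.sin(p[2]); d=np.array(P[:2])-p[:2]; return [c*d[0]+s*d[1],-s*d[0]+c*d[1],P[2]]
o=ctrl.get_obs(); w=o['eef_rot']; r=R.from_quat([w[1],w[2],w[3],w[0]])
print('t',round(o['time_s'],2),'sled',np.round(S(o['eef_pos']),4),'F',np.round(o['wrist_force'],1),'op',round(o['opening'],2),'q',np.round(o['q'],2))
if len(sys.argv)>3:
    X,Y,Z=map(float,sys.argv[1:4]); d=np.r_[W(X,Y),Z]-o['eef_pos']
    a=p[2]; x=[-np.cos(a),-np.sin(a),0]; y=[-np.sin(a),np.cos(a),0]
    G=R.from_matrix(np.c_[x,y,[0,0,-1]])
    print('shift',r.inv().apply(d).round(4),'rot',(r.inv()*G).as_rotvec().round(4))
E
python3 go.py .0667 -.225 .23
```

```text
t 0.1 sled [-0.3337  0.2525  0.2305] F [ 0.3 -0.1  0.4] op 1.0 q [ 0.93  0.18  1.61 -0.    1.35 -0.21]
shift [-0.5316 -0.3252  0.0008] rot [-0.0015 -0.0006 -0.3239]
```

The manual's scale: shifts go in shares of 0.8 m and turns go in shares of 4 rad. Converting my numbers, -0.532 m / 0.8 = -0.665, -0.325 m / 0.8 = -0.4063, -0.324 rad / 4 = -0.081.

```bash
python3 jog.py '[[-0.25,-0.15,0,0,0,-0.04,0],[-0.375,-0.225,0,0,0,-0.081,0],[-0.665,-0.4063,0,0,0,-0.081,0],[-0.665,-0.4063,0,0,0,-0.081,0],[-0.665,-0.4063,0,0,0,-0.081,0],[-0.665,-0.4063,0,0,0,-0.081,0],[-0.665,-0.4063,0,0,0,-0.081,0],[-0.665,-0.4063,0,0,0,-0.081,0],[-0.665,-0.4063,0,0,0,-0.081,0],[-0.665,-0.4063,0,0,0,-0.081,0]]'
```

```text
refused: ROWS must be rows parted by a bar, with the numbers parted by spaces. Nothing was moved.
```

The call was refused and nothing moved: it wants rows parted by a bar, with the numbers parted by spaces. Same move again in that form.

```bash
python3 jog.py '-0.25 -0.15 0 0 0 -0.04 0 | -0.375 -0.225 0 0 0 -0.081 0 | -0.665 -0.4063 0 0 0 -0.081 0 | -0.665 -0.4063 0 0 0 -0.081 0 | -0.665 -0.4063 0 0 0 -0.081 0 | -0.665 -0.4063 0 0 0 -0.081 0 | -0.665 -0.4063 0 0 0 -0.081 0 | -0.665 -0.4063 0 0 0 -0.081 0 | -0.665 -0.4063 0 0 0 -0.081 0 | -0.665 -0.4063 0 0 0 -0.081 0'; python3 go.py .0667 -.225 .1
```

```text
time_s: 1.35
eef_pos: [0.5884, 0.0032, 0.2309]
eef_rot: [-0.0, 0.053, 0.999, 0.0]
wrist_force: [0.8, 0.4, 0.2]
opening: -0.004
grasp_force: 0.0
t 1.35 sled [ 0.0682 -0.2262  0.2309] F [0.8 0.4 0.2] op -0.0 q [-0.2   0.21  1.57  0.    1.36 -1.66]
shift [0.0014 0.0012 0.1309] rot [ 0.0002 -0.0006 -0.0001]
```

In the tool's units: 0.1 m / 0.8 = 0.125, 0.06 m / 0.8 = 0.075.

```bash
python3 jog.py '0.0013 0.0013 0.075 0 0 0 0 | 0.0013 0.0013 0.125 0 0 0 0 | 0.0013 0.0013 0.125 0 0 0 0'; python3 - <<'E'
from geo import *; import cv2
from go import W
cv2.imwrite("pics/w1.png",eyes.camera("wrist"))
P=np.array([[*W(x,-.165),.029] for x in (.0917,.0417)]); print(proj("wrist",P)); print(eyes.camera_params("wrist"))
E
```

```text
time_s: 1.72
eef_pos: [0.5836, 0.0065, 0.1272]
eef_rot: [-0.004, 0.054, 0.999, 0.001]
wrist_force: [-0.2, -1.1, 0.3]
opening: -0.0
grasp_force: 0.0
t 1.73 sled [ 0.0631 -0.2234  0.1272] F [-0.2 -1.1  0.3] op -0.0 q [-0.19  0.32  1.66  0.    1.17 -1.66]
[[323.22790385 224.07917754]
 [327.09684705 163.48115246]]
{'fovy': 61.859703966166414, 'cx': 252.09806132063866, 'cy': 191.8766002237723, 'view': array([[ 1.06928160e-01,  9.94266590e-01,  5.62319344e-04,
        -6.94192364e-02],
       [-9.57278456e-01,  1.03103074e-01, -2.70162385e-01,
         5.67127272e-01],
       [-2.68671410e-01,  2.83496705e-02,  9.62814608e-01,
        -1.24442694e-01],
       [ 0.00000000e+00,  0.00000000e+00,  0.00000000e+00,
         1.00000000e+00]])}
```

View pics/w1.png

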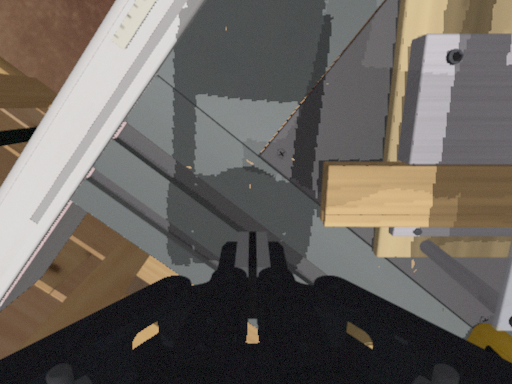

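The wrist view has the tail's top end edge from (325,162) to (324,226), within 2 px of the prediction (327,163)–(323,224). The fit holds, so I'll go down beside the tail.

In the tool's units: 0.114 m / 0.8 = 0.1425, 0.112 m / 0.8 = 0.14.

```bash
python3 jog.py '0 0 0.0625 0 0 0 0 | 0 0 0.1125 0 0 0 0 | 0 0 0.14 0 0 0 0 | 0 0 0.1425 0 0 0 0 | 0 0 0.1425 0 0 0 0'; python3 go.py .0667 -.19 .015
```

```text
time_s: 2.4
eef_pos: [0.5888, 0.006, 0.0197]
eef_rot: [0.002, 0.053, 0.999, -0.0]
wrist_force: [0.4, -0.5, 0.3]
opening: 0.001
grasp_force: 0.0
t 2.4 sled [ 0.0683 -0.2234  0.0197] F [ 0.4 -0.5  0.3] op 0.0 q [-0.19  0.48  1.7  -0.    0.96 -1.66]
shift [0.0016 0.0334 0.0047] rot [-0.0004  0.0037  0.0005]
```

In the tool's units: 0.048 m / 0.8 = 0.06, 0.044 m / 0.8 = 0.055.

```bash
python3 jog.py '0.0013 0.0125 0.0025 0 0 0 0 | 0.0013 0.025 0.0025 0 0 0 0 | 0.0013 0.0375 0.0025 0 0 0 0 | 0.0013 0.045 0.0025 0 0 0 0 | 0.0013 0.05 0.0025 0 0 0 0 | 0.0013 0.055 0.0025 0 0 0 0 | 0.0013 0.06 0.0025 0 0 0 0'; python3 go.py
```

```text
time_s: 3.28
eef_pos: [0.5909, 0.054, 0.0152]
eef_rot: [-0.0, 0.053, 0.999, -0.0]
wrist_force: [-0.6, -0.4, 0.3]
opening: 0.001
grasp_force: 0.4
t 3.27 sled [ 0.0653 -0.1755  0.0152] F [-0.6 -0.4  0.3] op 0.0 q [-0.11  0.5   1.68 -0.    0.96 -1.57]
```

In the tool's units: 0.009 m / 0.8 = 0.0113, 0.006 m / 0.8 = 0.0075.

```bash
python3 jog.py '0 0.0038 0 0 0 0 0 | 0 0.0075 0 0 0 0 0 | 0 0.0113 0 0 0 0 0';python3 jog.py '0 0.0025 0 0 0 0 0 | 0 0.005 0 0 0 0 0';python3 - <<'E'
from geo import *; import cv2
a=eyes.camera("scene")[170:270,200:330]; cv2.imwrite("pics/s2.png",cv2.resize(a,None,fx=6,fy=6,interpolation=cv2.INTER_CUBIC))
E
python3 go.py
```

```text
time_s: 3.65
eef_pos: [0.5919, 0.0631, 0.0152]
eef_rot: [-0.0, 0.053, 0.999, -0.0]
wrist_force: [0.9, -0.9, -1.2]
opening: 0.001
grasp_force: 0.3
time_s: 3.9
eef_pos: [0.5924, 0.067, 0.0153]
eef_rot: [-0.0, 0.053, 0.999, -0.0]
wrist_force: [-0.5, -0.6, -0.6]
opening: -0.002
grasp_force: 0.3
t 3.95 sled [ 0.0654 -0.1621  0.0153] F [ 0.3 -0.2 -0.6] op -0.0 q [-0.09  0.5   1.68  0.    0.96 -1.55]
```

View pics/s2.png

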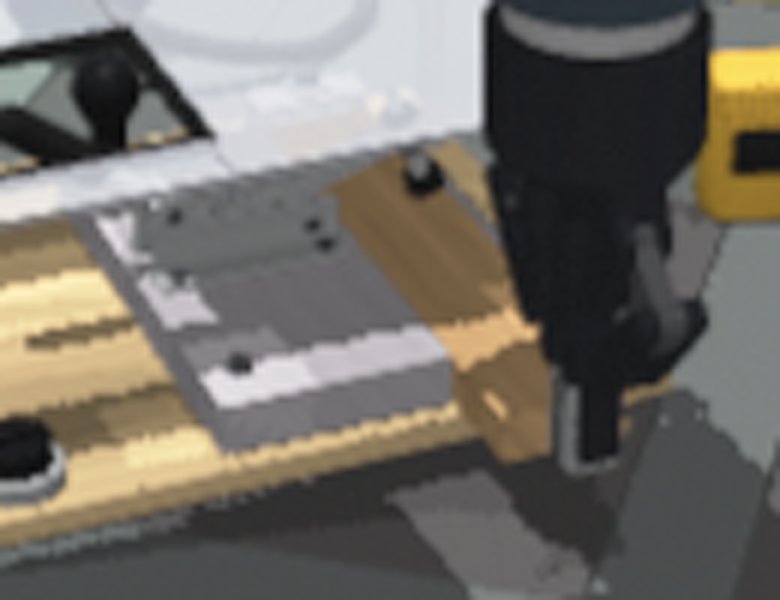

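The finger is at the tail's end face (about (555,420) in the crop) and the force is still negligible. I'll keep pushing in 2 mm steps until the force rises.

In the tool's units: 0.004 m / 0.8 = 0.005, 0.002 m / 0.8 = 0.0025.

```bash
for i in 1; do python3 jog.py '0 0.0025 0 0 0 0 0 | 0 0.005 0 0 0 0 0'|grep -E "eef_pos|wrist";python3 jog.py '0 0.0025 0 0 0 0 0 | 0 0.005 0 0 0 0 0'|grep -E "eef_pos|wrist"; done; python3 go.py
```

```text
eef_pos: [0.5927, 0.0698, 0.0153]
wrist_force: [-0.9, -10.4, 0.7]
eef_pos: [0.5929, 0.0701, 0.0153]
wrist_force: [-4.8, -26.0, 2.3]
t 4.45 sled [ 0.0655 -0.1592  0.0153] F [ -4.8 -26.    2.3] op 0.0 q [-0.08  0.5   1.67 -0.01  0.97 -1.54]
```

In the tool's units: -0.21 m / 0.8 = -0.2625, -0.2 m / 0.8 = -0.25.

```bash
python3 jog.py '0 -0.005 0 0 0 0 0 | 0 -0.0375 0 0 0 0 0 | 0 -0.0625 -0.0375 0 0 0 0 | 0 -0.0625 -0.1125 0 0 0 0 | 0 -0.0625 -0.1875 0 0 0 0 | 0 -0.0625 -0.25 0 0 0 0 | 0 -0.0625 -0.2625 0 0 0 0'; python3 go.py -.0885 0 .2
```

```text
time_s: 5.32
eef_pos: [0.5903, 0.0251, 0.2304]
eef_rot: [0.004, 0.053, 0.999, -0.0]
wrist_force: [-0.1, 0.0, -0.5]
opening: 0.003
grasp_force: 0.0
t 5.33 sled [ 0.0678 -0.2042  0.2304] F [-0.1  0.  -0.5] op 0.0 q [-0.16  0.21  1.57  0.    1.35 -1.62]
shift [0.1564 0.2042 0.029 ] rot [-0.      0.0084  0.0003]
```

In the tool's units: 0.204 m / 0.8 = 0.255, 0.16 m / 0.8 = 0.2.

```bash
python3 - <<'E'
from geo import *; import cv2
from go import W
a=eyes.camera("wrist"); cv2.imwrite("pics/w3.png",a)
P=np.array([[*W(x,-.145),.031] for x in (.0917,.0417)]+[[*W(.128,-.112),.012]]); print(proj("wrist",P))
E
python3 jog.py '0.0625 0.0813 0 0 0 0 0 | 0.125 0.1625 0 0 0 0 0 | 0.15 0.2 0 0 0 0 0 | 0.15 0.255 0 0 0 0 0 | 0.15 0.255 0 0 0 0 0 | 0.15 0.255 0 0 0 0 0 | 0.15 0.255 0 0 0 0 0'
python3 - <<'E'
from geo import *; import cv2
from go import W
a=eyes.camera("wrist"); b=cv2.imread("pics/w3.png"); cv2.imwrite("pics/w4.png",np.hstack([a[:300,:],b[:300,256:]]))
P=np.array([[*W(x,y),.112] for x,y in ((-.036,.045),(-.036,-.045),(-.141,.045),(-.141,-.045))]); print(proj("wrist",P))
E
```

```text
t 5.33 sled [ 0.0678 -0.2042  0.2304] F [-0.1  0.  -0.5] op 0.0 q [-0.16  0.21  1.57  0.    1.35 -1.62]
[[305.32066341 188.47570687]
 [307.51560697 143.03847751]
 [329.03968454 213.50622523]]
time_s: 6.25
eef_pos: [0.4903, 0.2397, 0.2244]
eef_rot: [-0.001, 0.054, 0.999, -0.0]
wrist_force: [1.0, 0.2, 0.5]
opening: 0.0
grasp_force: 0.0
t 6.25 sled [-0.0546 -0.0016  0.2244] F [1.  0.2 0.5] op 0.0 q [ 0.24  0.12  1.69 -0.    1.33 -1.23]
[[307.09122862 209.67513374]
 [200.17725263 209.87233711]
 [313.33934946  77.5128114 ]
 [193.72893126  77.77222069]]
```

View pics/w4.png

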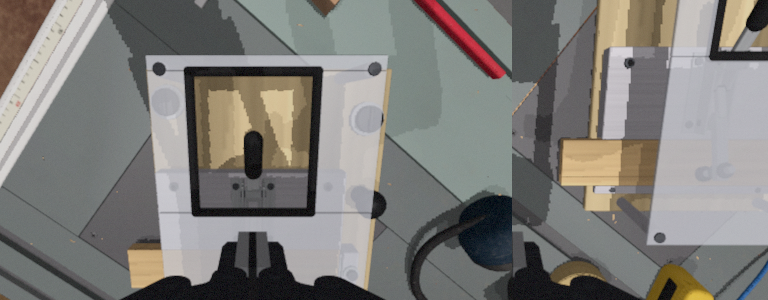

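The window's inner corners are at (194,76), (314,76), (199,208) and (308,209), against predictions within 2 px, with the grip centred at column 253. In the right-hand part the tail's end is at about (305,138–185), as predicted for home. Before reaching in I'll check the gripper's silhouette at the trim's level.

```bash
python3 - <<'E'
from geo import *
from scipy.spatial.transform import Rotation as R
import cv2
o=ctrl.get_obs(); w=o['eef_rot']; r=R.from_quat([w[1],w[2],w[3],w[0]]); g=cv2.cvtColor(cv2.imread("pics/w4.png"),cv2.COLOR_BGR2GRAY)
for z in (0,-.02,-.04,-.05,-.06):
  for s in (-1,1):
    ys=np.arange(0,.061,.005)*s; q=proj("wrist",o['eef_pos']+r.apply(np.c_[0*ys+.0,ys,0*ys+z])).round().astype(int)
    print(z,s,q[0],[int(g[v,u]) if 0<=v<300 and 0<=u<512 else -1 for u,v in q])
E
python3 go.py -.0865 0 .135
```

```text
0 -1 [251 249] [9, 77, 13, 130, 174, 175, 177, 185, 189, 99, 96, 98, 99]
0 1 [251 249] [9, 76, 22, 17, 173, 174, 172, 173, 173, 173, 171, 191, 113]
-0.02 -1 [251 270] [20, 22, 27, 109, 173, 179, 192, 191, 174, 175, 175, 115, 113]
-0.02 1 [251 270] [20, 23, 20, 20, 172, 175, 174, 174, 181, 190, 173, 111, 114]
-0.04 -1 [251 298] [19, 22, 11, 17, 23, 20, 16, 23, 27, 8, 109, 65, 114]
-0.04 1 [251 298] [19, 23, 24, 25, 22, 24, 23, 22, 21, 17, 108, 109, 102]
-0.05 -1 [251 316] [-1, -1, -1, -1, -1, -1, -1, -1, -1, -1, -1, -1, -1]
-0.05 1 [251 316] [-1, -1, -1, -1, -1, -1, -1, -1, -1, -1, -1, -1, -1]
-0.06 -1 [251 336] [-1, -1, -1, -1, -1, -1, -1, -1, -1, -1, -1, -1, -1]
-0.06 1 [251 336] [-1, -1, -1, -1, -1, -1, -1, -1, -1, -1, -1, -1, -1]
t 6.3 sled [-0.0544 -0.0016  0.2247] F [ 0.4  0.2 -0.2] op -0.0 q [ 0.24  0.12  1.69 -0.    1.33 -1.23]
shift [0.032  0.0016 0.0897] rot [-0.0005 -0.001  -0.0017]
```

```bash
python3 - <<'E'
from geo import *
from scipy.spatial.transform import Rotation as R
import cv2
o=ctrl.get_obs(); w=o['eef_rot']; r=R.from_quat([w[1],w[2],w[3],w[0]]); g=cv2.cvtColor(eyes.camera("wrist"),cv2.COLOR_BGR2GRAY)
V=eyes.camera_params("wrist")['view']; print('cam in tool',r.inv().apply(-V[:3,:3].T@V[:3,3]-o['eef_pos']))
for x in (.007,.011,.014):
 for z in (-.03,-.035,-.04,-.045,-.05,-.055,-.06):
  h=[]
  for s in (-1,1):
    ys=np.arange(0,.08,.002)*s; q=proj("wrist",o['eef_pos']+r.apply(np.c_[0*ys+x,ys,0*ys+z])).round().astype(int)
    d=[y for y,(u,v) in zip(ys,q) if 0<=v<384 and 0<=u<512 and g[v,u]<45]; h.append(round(float(s*max(np.abs(d))),3) if d else 0)
  print(x,z,h)
E
```

```text
cam in tool [ 0.06973643  0.00040937 -0.14287413]
0.007 -0.03 [-0.012, 0.064]
0.007 -0.035 [-0.014, 0.062]
0.007 -0.04 [-0.032, 0.06]
0.007 -0.045 [-0.036, 0.058]
0.007 -0.05 [-0.052, 0.056]
0.007 -0.055 [-0.046, 0.056]
0.007 -0.06 [-0.048, 0.06]
0.011 -0.03 [-0.012, 0.066]
0.011 -0.035 [-0.012, 0.062]
0.011 -0.04 [-0.012, 0.058]
0.011 -0.045 [-0.028, 0.056]
0.011 -0.05 [-0.032, 0.054]
0.011 -0.055 [-0.038, 0.054]
0.011 -0.06 [-0.042, 0.054]
0.014 -0.03 [-0.01, 0.068]
0.014 -0.035 [-0.01, 0.064]
0.014 -0.04 [-0.01, 0.06]
0.014 -0.045 [-0.01, 0.056]
0.014 -0.05 [-0.028, 0.054]
0.014 -0.055 [-0.032, 0.052]
0.014 -0.06 [-0.036, 0.036]
```

In the tool's units: 0.089 m / 0.8 = 0.1113, 0.032 m / 0.8 = 0.04.

```bash
python3 jog.py '0.04 0.0013 0.0375 0 0 0 0 | 0.04 0.0013 0.075 0 0 0 0 | 0.04 0.0013 0.1063 0 0 0 0 | 0.04 0.0013 0.1113 0 0 0 0 | 0.04 0.0013 0.1113 0 0 0 0'; python3 go.py -.0865 0 .08
```

```text
time_s: 6.98
eef_pos: [0.4592, 0.2449, 0.1368]
eef_rot: [0.0, 0.054, 0.999, 0.0]
wrist_force: [-0.5, 0.5, -0.1]
opening: -0.002
grasp_force: 0.0
t 6.97 sled [-0.0861  0.0003  0.1368] F [-0.5  0.5 -0.1] op -0.0 q [ 0.26  0.17  1.83  0.    1.15 -1.2 ]
shift [ 0.0005 -0.0003  0.0568] rot [ 0.0001  0.0003 -0.0008]
```

In the tool's units: 0.051 m / 0.8 = 0.0638, 0.047 m / 0.8 = 0.0588.

```bash
python3 jog.py '0 0 0.01 0 0 0 0 | 0 0 0.02 0 0 0 0 | 0 0 0.0288 0 0 0 0 | 0 0 0.0375 0 0 0 0 | 0 0 0.045 0 0 0 0 | 0 0 0.0525 0 0 0 0 | 0 0 0.0588 0 0 0 0 | 0 0 0.0638 0 0 0 0'; python3 go.py
```

```text
time_s: 7.98
eef_pos: [0.4588, 0.2453, 0.0854]
eef_rot: [0.0, 0.053, 0.999, 0.0]
wrist_force: [-2.3, -0.3, 6.1]
opening: -0.0
grasp_force: 2.5
t 7.97 sled [-0.0864  0.0007  0.0854] F [-2.3 -0.3  6.1] op -0.0 q [ 0.26  0.24  1.86  0.    1.04 -1.2 ]
```

In the tool's units: 0.006 m / 0.8 = 0.0075, 0.004 m / 0.8 = 0.005.

```bash
python3 jog.py '0 0 0.0025 0 0 0 0 | 0 0 0.005 0 0 0 0 | 0 0 0.0075 0 0 0 0' | grep -E "eef_pos|wrist_f"; python3 jog.py '0 0 0.0013 0 0 0 0 | 0 0 0.0013 0 0 0 0'| grep -E "eef_pos|wrist_f"
```

```text
eef_pos: [0.4585, 0.2452, 0.0791]
wrist_force: [-0.8, 0.4, 2.2]
eef_pos: [0.4584, 0.2451, 0.0779]
wrist_force: [0.4, 0.2, 0.7]
```

In the tool's units: 0.001 m / 0.8 = 0.0013.

```bash
python3 jog.py '0 0 0.0013 0 0 0 0 | 0 0 0.0013 0 0 0 0' | grep -E "eef_pos|wrist_f"; python3 jog.py '0 0 0.0013 0 0 0 0 | 0 0 0.0025 0 0 0 0'| grep -E "eef_pos|wrist_f"
```

```text
eef_pos: [0.4586, 0.2451, 0.0771]
wrist_force: [-0.5, -0.1, 0.1]
eef_pos: [0.4588, 0.2452, 0.0757]
wrist_force: [-2.7, -0.3, 8.7]
```

In the tool's units: 0.001 m / 0.8 = 0.0013.

```bash
python3 jog.py '0 0 0.0013 0 0 0 0 | 0 0 0.0013 0 0 0 0' | grep -E "eef_pos|wrist_f"; python3 jog.py '0 0 0.0013 0 0 0 0 | 0 0 0.0013 0 0 0 0' | grep -E "eef_pos|wrist_f"
```

```text
eef_pos: [0.4589, 0.2453, 0.0756]
wrist_force: [-4.9, -1.8, 12.2]
eef_pos: [0.4589, 0.2453, 0.0754]
wrist_force: [-7.0, -2.8, 19.7]
```

The lever is on its hard stop: the TCP holds at z ≈ 75.5 mm while the force climbs. I'll retreat straight up, move aside and look.

In the tool's units: -0.16 m / 0.8 = -0.2, -0.12 m / 0.8 = -0.15.

```bash
python3 jog.py '0 0 -0.0063 0 0 0 0 | 0 0 -0.0375 0 0 0 0 | 0 0 -0.0875 0 0 0 0 | 0 0 -0.15 0 0 0 0 | -0.0375 0 -0.2 0 0 0 0 | -0.0375 0 -0.2 0 0 0 0 | -0.0375 0 -0.2 0 0 0 0'; python3 - <<'E'
from geo import *; import cv2
from go import W
a=eyes.camera("wrist"); b=eyes.camera("scene"); b=cv2.resize(b[165:255,175:315],None,fx=4,fy=4,interpolation=cv2.INTER_CUBIC)
c=np.zeros((360,800,3),np.uint8); c[:300,:240]=a[:300,130:370]; c[:360,240:]=b; cv2.imwrite("pics/f.png",c)
print('grip end (down/open)',proj("wrist",np.array([[*W(-.1145,0),.078],[*W(-.097,0),.113]]))-[130,0])
print('tail',(proj("scene",np.array([[*W(.0917,-.145),.029],[*W(.0417,-.145),.029]]))-[175,165])*4+[240,0])
E
```

```text
time_s: 10.48
eef_pos: [0.4877, 0.2418, 0.2323]
eef_rot: [-0.001, 0.053, 0.999, -0.0]
wrist_force: [0.0, 0.2, -0.5]
opening: -0.003
grasp_force: 0.0
t 10.47 sled [-0.0573  0.0003  0.2323] F [ 0.   0.2 -0.5] op -0.0 q [ 0.24  0.11  1.68  0.    1.35 -1.22]
grip end (down/open) [[121.56773067 116.768948  ]
 [121.471404   140.85110097]]
tail [[759.84432596 277.51001624]
 [675.35180167 297.17761311]]
```

View pics/f.png

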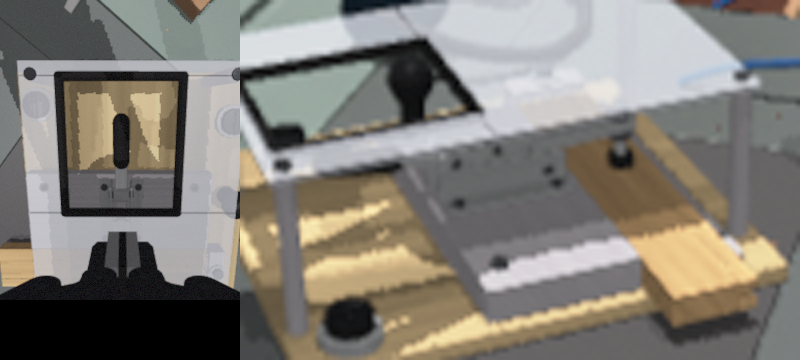

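The grip's end is at row 113, against 117 predicted for down and 141 for open, so the lever stays locked. Now a numeric check of the tail's place in the top view, by its shift since the start.

```bash
python3 - <<'E'
from geo import *; import cv2
from go import W
from scipy.ndimage import map_coordinates as mc
T1=eyes.camera("top"); S1=eyes.camera("scene"); cv2.imwrite("pics/t1.png",T1)
y=np.arange(-.19,-.125,.0005)
for n,i0,i1 in (("top",cv2.imread("pics/top0.png"),T1),("scene",cv2.imread("pics/scene0.png"),S1)):
  for im in (i0,i1):
    im=im.astype(float); s=im[:,:,2]-im[:,:,0]   # red-blue: wood vs table
    pr=np.mean([mc(s,(lambda q:[q[:,1],q[:,0]])(proj(n,np.array([[*W(x,v),.029] for v in y]))),order=1) for x in np.arange(.05,.085,.004)],0)
    k=np.argmax(pr>(pr[:10].mean()+pr[-20:].mean())/2); print(n,round(y[k],4),pr[::16].round())
E
python3 go.py
```

```text
t 10.57 sled [-5.810e-02  2.000e-04  2.314e-01] F [-0.2  0.6  0.3] op 0.0 q [ 0.24  0.11  1.68  0.    1.35 -1.22]
top -0.165 [-4. -3. -2. 31. 98. 97. 97. 97. 97.]
top -0.1455 [ -6.  -5.  -4.  -2.  -2.  -0.  96. 100. 100.]
scene -0.167 [ 4. 50. 52. 61. 95. 95. 95. 95. 95.]
scene -0.164 [-0.  0.  1. 39. 54. 56. 91. 95. 94.]
t 10.68 sled [-0.0579  0.0003  0.2317] F [-0.9 -1.4 -0.3] op -0.0 q [ 0.24  0.11  1.68  0.    1.35 -1.22]
```

The top view puts the tail at sled y = -145.5 mm, where home is -145. The lever is locked and the hand is clear, so I'm handing in.

```bash
python3 -c "
from bench import ctrl, eyes, ticket
print(ticket.hand_in())"
```

```text
the job is handed in; nothing more can be done
None
```

The rail is home against the length stop (tail measured within 1 mm of its home position), the clamp lever is pressed to its stop and stayed down after release, and the job is handed in with the hand clear at about 10.7 s of the 45 s.

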